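# Nip up the burr nut of a coffee grinder

### The job

The coffee grinder is back together after cleaning, with its hopper still off, but the burr nut at the bottom of its throat is loose. Put the long burr key down the throat onto the nut and screw the nut clockwise (seen from above) until it is tight against its stop; that is more than one comfortable turn of the wrist, so part-way let go of the key, leaving it standing on the nut, and take its square handle again by the other pair of faces. Then take the key out, stand it upright on its slate coaster again, and leave the things standing round about alone.

Things in the scene. Friction and masses are not known exactly. Their poses are not given: they have to be found in the camera images.
- key_handle (a point): Centre of the burr key's red handle, a block 32 x 32 mm and 50 mm tall, on the key's axis, 25 mm below its top and 140 mm above its open lower end. The key is one rigid upright tool, 165 mm tall, about 0.32 kg: hexagon socket, round steel shank 16 mm thick, handle. z is up along the key; x and y point out of handle faces, x also out of a flat of the socket.
- key_mouth (a point): Centre of the open lower end of the key's steel hexagon socket, on which the key stands; 140 mm below key_handle, same axes. The socket is 24 mm deep inside, 32.4 mm across its inner flats, 41.4 mm across its outer flats and 48 mm over its outer corners.
- key_coaster: Round dark slate coaster, 99 mm in diameter and 8 mm thick, fixed to the worktop; its origin is the centre of its underside. The key stands on it at the start.
- throat_mouth (a point): Centre of the mouth of the grinder's throat, an upright bore 58 mm wide and 95 mm deep in its round steel-grey chamber (105 mm wide, rim 140 mm above the worktop, three lugs 5 mm higher). x points from the spout to the cream motor housing behind the chamber (118 mm wide, 136 mm high, ending 138 mm from this point); z is up. The grinder does not move.
- burr_nut (a joint): How far the burr nut is screwed down, in rad: grows as it turns clockwise seen from above, up to 2.5, where it meets its stop (tight). It starts between 0 and 0.4, sinks 2 mm per rad, stays where it is left, and takes about 0.12 N m to turn.
- nut_top (a point): Centre of the top of the brass hexagon burr nut (30 mm across flats, top 4 mm bevelled) at the bottom of the throat, about 70 mm below its rim. z is up; x points out of a flat, along a white painted dash, and turns with the nut. The key slides on when key and nut x axes differ by a multiple of 60 degrees (about 9 degrees of play either way).
- nut_flange (a point): Centre of the upper face of the nut's round flange (49 mm wide), 18 mm below nut_top; same axes. Fully home, the key's lower end rests on this face and the key stands there by itself, its handle centre 140 mm above this point.
- hopper: The grinder's hopper, a smoky clear funnel standing upside down, 124 mm in diameter and 102 mm high; origin at the centre of its underside. Leave it alone.
- gold_bowl: Small gold bowl, 120 mm in diameter and 72 mm high; origin at the centre of its underside. Leave it alone.
- jigger: Double brass jigger, 47 mm in diameter and 101 mm high; origin at the centre of its underside. Leave it alone.
- corkscrew: Silver wing corkscrew standing on its bell, 95 mm over the levers and 146 mm high; origin at the centre of its underside. Leave it alone.
Not all that is in view belongs to the job. What is shaped like the part that bears key_handle but brown is not meant.

How it is judged:
By the outcome, as a careful person would: the job done as asked, in the order asked, and still so for the second after the job is handed in, with the robot touching nothing.
It also fails if it takes over 51 s, if anything falls off the work surface, if the arm or the gripper's body presses on something with over 40 N, if the wrist force passes 120 N, or if a joint passes its speed limit or range.

### The arm

A 6-joint arm with a two-finger parallel gripper is mounted at the origin on a cart in front of the work surface, level with it; the furniture and walls round the work are solid. World frame = base frame: x ahead of the robot, y to its left, z up, the work surface at z = 0. Lengths are in m, angles in rad, forces in N, time in s.
With the tool pointing down it reaches from about 0.3 to 0.85 m from the base axis. Payload 5.4 kg.
Tool frame: the origin (TCP) lies midway between the tips of the shut fingers; the grasp point (between the pads) lies 19 mm behind it; z points along the fingers, y is the line along which they close (so a half turn about z gives the same grasp; the last joint's range is limited). The gripper opens to 85 mm and grips with 20 to 120 N. Pads are 22 mm wide; open, the fingers measure 114 mm over their backs; the gripper's body (76 mm by 85 mm) begins 54 mm behind the grasp point. The pads swing forward as they close: fully open they stand 13 mm farther back than shut.
Start: joints at [-0.21, 0.158, 1.597, -0, 1.386, -0.21], TCP at [0.575, -0, 0.231] pointing down, gripper open.
Joint ranges: [-2.91, 2.91], [-0.94, 2.29], [0.18, 2.7], [-1.29, 4.43], [0.17, 2.64], [-3, 3]. Speed limits (rad/s): [2.57, 2.57, 3.14, 3.14, 3.14, 3.14].

### API

Orientations are given as a unit quaternion [w, x, y, z].
In Python, from workcell import ctrl gives the robot as it stands. Calls block until the motion is done:
- ctrl.move_ptp(position, orientation): joint-space move of the TCP to a pose.
- ctrl.move_linear(position, frame=None, vel=0.15): straight line of the TCP; frame=None keeps the orientation; vel is the mean speed in m/s.
- ctrl.goto_joints(angles): joint-space move.
- ctrl.grip(opening, grasp_force=None): finger opening in m; grasp_force is the grip in N (None keeps the last); returns when the fingers have stopped.
- ctrl.pause(seconds).
- ctrl.ik(position, orientation): joint angles nearest the present ones, or None.
- ctrl.read_camera(name): name is "scene" or "side" or "wrist"; returns a dict with "image" (400x640x3 uint8, red, green, blue), "intrinsics" (3x3 intrinsics, pixels), "rvec" (rotation vector, rad) and "tvec" (3), from world to camera coordinates, as OpenCV has them. Camera axes: x right, y down, z forward; pixel columns grow to the right and rows downward; lengths in m; the calibration is good to about 2 mm. A picture is of the moment at which its call begins. There is no depth.
A pose or a line that the arm cannot do raises ctrl.PlanningError and nothing moves.
- ctrl.close_job(): hands the job in; it is judged then, once.
Readings, each from a call of its own:
- ctrl.read_time(): time.
- ctrl.read_qpos(): joint angles.
- ctrl.read_joint_velocities(): joint speeds.
- ctrl.read_joint_torque(): joint torques, N m.
- ctrl.read_tcp_pos(): TCP position.
- ctrl.read_eef_rot(): TCP orientation.
- ctrl.read_ft_force(): force on the tool from outside, world axes, zero at the start.
- ctrl.read_torque(): the same for the moment, N m.
- ctrl.read_gripper_width(): finger opening in m.
- ctrl.read_finger_force(): force on a finger pad.
Only numpy, scipy, OpenCV 4.12 (cv2) and the standard library are available. Lean on these libraries where they do the work, as an engineer would, in place of code of your own. Each camera call takes 0.05 s, during which the arm holds its last target. There are 200 camera calls.

## Working session

There is one attempt and no reset: what is moved stays moved. The work goes in short steps, each a Python script; the robot and the scene stay as the last script left them, time stands still between calls to the robot, and variables do not carry over. Pictures are saved under pics/ and viewed, at most 10 in all, crops included, and the job is handed in when it is done.

```bash
mkdir -p pics; ls; python3 - <<'E'
from workcell import ctrl
import cv2,numpy as np
ims=[]
for n in ["scene","side","wrist"]:
    d=ctrl.read_camera(n); cv2.imwrite(f"pics/{n}0.png",d["image"][:,:,::-1]); 
    R=cv2.Rodrigues(np.array(d["rvec"]))[0]; print(n,np.round(-R.T@np.array(d["tvec"]).ravel(),3),np.round(R[2],2),d["intrinsics"][0][0])
    np.savez(f"pics/{n}0.npz",**d)
print(ctrl.read_time(),ctrl.read_eef_rot(),ctrl.read_gripper_width())
E
```

```text
pics
scene [-0.177 -0.571  0.65 ] [ 0.61  0.63 -0.48] 384.06220581387964
side [0.287 0.957 0.794] [ 0.22 -0.75 -0.63] 362.02744767465254
wrist [0.574 0.074 0.373] [-0.   -0.29 -0.96] 327.13586399331723
0.15 [-6.03522979e-04  7.07085376e-01  7.07127808e-01 -4.11461374e-04] 0.08574290171820206
```

View pics/scene0.png

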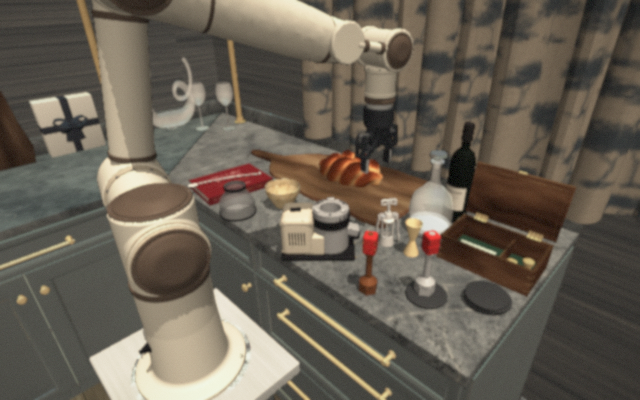

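View pics/side0.png

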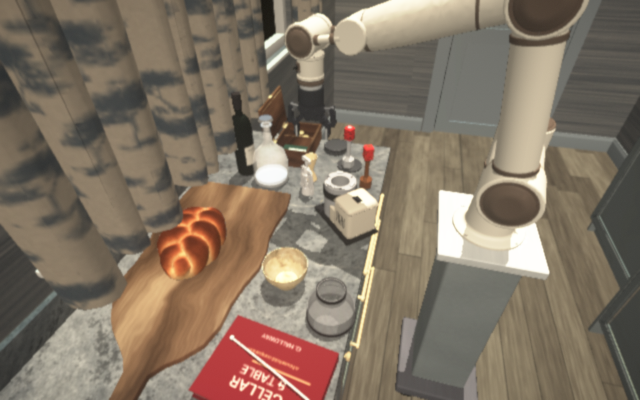

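View pics/wrist0.png

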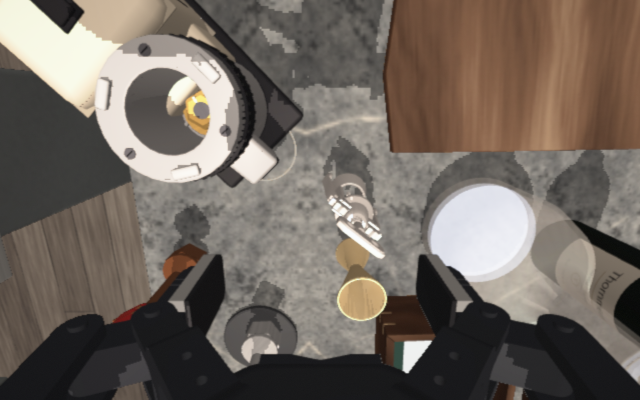

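The candidates are two red handles in scene: (371,243) on a brown shank and block (decoy), and (431,242) on a steel shank on a dark coaster (the key). The grinder throat is at about wrist (168,110). There is also a second, empty black disc at scene (487,297).

```bash
cat > h.py <<'E'
from workcell import ctrl
import cv2,numpy as np
from scipy.spatial.transform import Rotation as Ro
def cam(d):
    return cv2.Rodrigues(np.array(d["rvec"]).ravel())[0],np.array(d["tvec"]).ravel(),np.array(d["intrinsics"])
def plane(d,uv,z):
    R,t,K=cam(d); c=-R.T@t; r=R.T@np.linalg.solve(K,[uv[0],uv[1],1.]); return c+r*(z-c[2])/r[2]
def proj(d,P):
    R,t,K=cam(d); return cv2.projectPoints(np.atleast_2d(np.array(P,float)),R,t,K,None)[0][:,0]
def quat(yaw):  # tool down, tool y axis (closing) at world angle yaw
    y=np.array([np.cos(yaw),np.sin(yaw),0]);z=np.array([0,0,-1.]);x=np.cross(y,z)
    return Ro.from_matrix(np.c_[x,y,z]).as_quat()[[3,0,1,2]]
def shot(n,f):
    d=ctrl.read_camera(n); np.savez(f"pics/{f}.npz",**d); return d
def crop(d,c,w,h,s,f):
    x,y=int(c[0]-w/2),int(c[1]-h/2); x=max(x,0);y=max(y,0)
    cv2.imwrite(f"pics/{f}.png",cv2.resize(d["image"][y:y+h,x:x+w,::-1],None,fx=s,fy=s,interpolation=cv2.INTER_CUBIC)); print("crop origin",x,y,"scale",s)
E
python3 - <<'E'
from h import *
S,D,W=[np.load(f"pics/{n}0.npz") for n in("scene","side","wrist")]
for z in(.148,.173,.123): print(z,plane(S,(431,242),z),plane(D,(349,131),z))
print("coaster",plane(S,(427,293),.008),plane(W,(261,340),.008))
print("throat",plane(W,(168,110),.14),plane(S,(331,210),.14),plane(D,(340,181),.14))
print("bottom",plane(W,(203,112),.07))
print("lugs",[plane(W,p,.145) for p in((208,69),(102,94),(186,171))])
print("jig",plane(W,(361,299),.101),"cork",plane(W,(345,185),.0),plane(W,(360,240),.14))
a=S["image"][205:325,320:460,::-1];b=D["image"][105:225,300:400,::-1]
a=cv2.resize(a,None,fx=3,fy=3,interpolation=2);b=cv2.resize(b,None,fx=3,fy=3,interpolation=2)
cv2.imwrite("pics/c1.png",np.hstack([a,b]))
E
```

```text
0.148 [ 0.49901428 -0.22560018  0.148     ] [ 0.50036062 -0.2364284   0.148     ]
0.173 [ 0.46533879 -0.24280684  0.173     ] [ 0.4921127 -0.1902625  0.173    ]
0.123 [ 0.53268976 -0.20839353  0.123     ] [ 0.50860853 -0.2825943   0.123     ]
coaster [ 0.49258956 -0.23758694  0.008     ] [ 0.49421609 -0.23352823  0.008     ]
throat [0.46898561 0.06790745 0.14      ] [0.45669759 0.0497977  0.14      ] [0.46641374 0.06966916 0.14      ]
bottom [0.46858076 0.06422759 0.07      ]
lugs [array([0.50079937, 0.09384193, 0.145     ]), array([0.42863584, 0.07834917, 0.145     ]), array([0.47844061, 0.02613557, 0.145     ])]
jig [ 0.61282292 -0.10790865  0.101     ] cork [ 0.60279626 -0.02126275  0.        ] [ 0.60467105 -0.02929099  0.14      ]
```

View pics/c1.png

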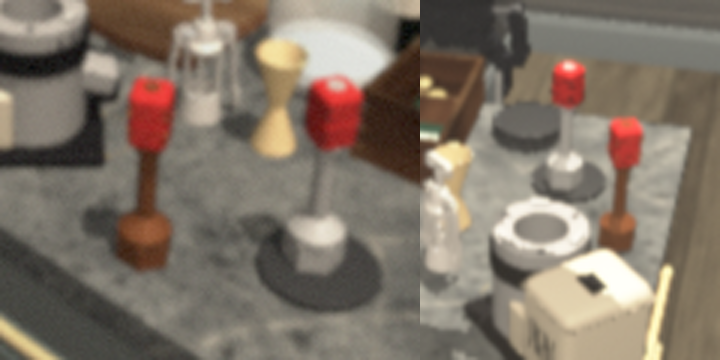

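The crop confirms it. The right-hand tool (scene 431,242) has a red handle, steel shank and hex socket on the dark coaster, and the brown-shank one is the decoy. Next I take wrist close-ups of the nut and the handle.

```bash
python3 - <<'E'
from h import *
ctrl.move_ptp([.468,-.006,.22],quat(0)); d=shot("wrist","n1")
u=proj(d,[.468,.067,.11])[0]; print(u); 
x,y=[int(v) for v in u]; a=cv2.resize(d["image"][max(y-75,0):max(y-75,0)+150,x-75:x+75,::-1],None,fx=4,fy=4,interpolation=2)
print("o",x-75,max(y-75,0)); cv2.imwrite("pics/n1.png",a)
ctrl.move_ptp([.496,-.234,.26],quat(0)); d=shot("wrist","k1"); u=proj(d,[.496,-.234,.173])[0]; crop(d,u,160,150,4,"k1"); print(u,ctrl.read_time(),ctrl.read_qpos())
E
```

```text
[320.83732899 101.83673961]
o 245 26
crop origin 240 131 scale 4
[320.51066593 206.91532001] 1.6833 [-6.58974272e-01  7.06394381e-02  1.63647023e+00  5.97720075e-04
  1.43563686e+00 -6.60708781e-01]
```

View pics/n1.png

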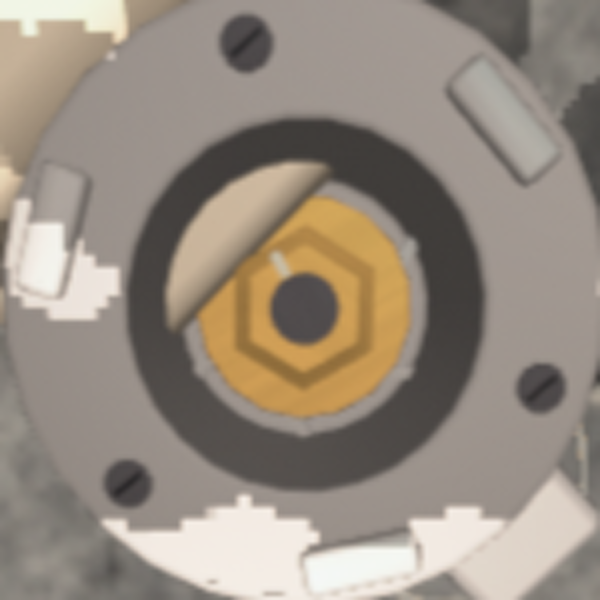

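View pics/k1.png

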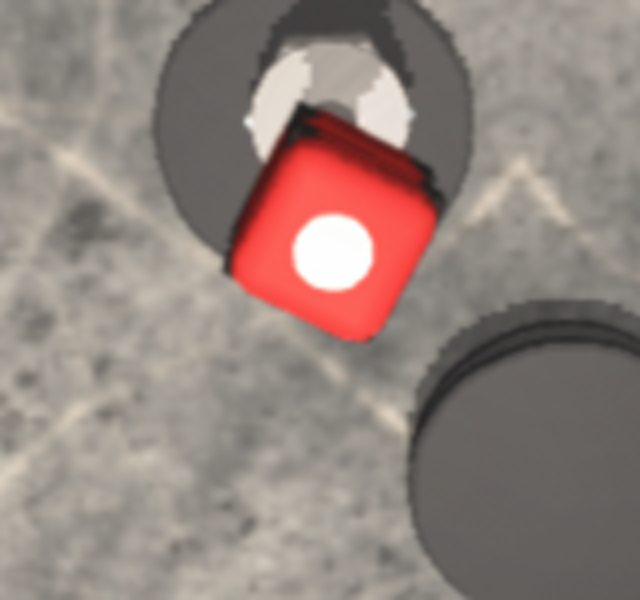

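The nut's outer hexagon is centred at about crop (305,307) with corners up and down, so its flats lie at 0/60/120°. The dash points at about 120°. The handle's top dot is at crop (333,252) with faces at about −30°/60°, and the socket corners at (248,122) and (412,115) lie at about 0°, so key x is about −30°. The cream patch inside the throat, on the housing side, still needs checking.

```bash
python3 - <<'E'
from h import *
n,k,W,S,D=[np.load(f"pics/{f}.npz") for f in("n1","k1","wrist0","scene0","side0")]
N=lambda x,y:(245+x/4,26+y/4); K=lambda x,y:(240+x/4,131+y/4)
print("mouth",plane(n,N(306,303.5),.14),"nut",plane(n,N(304.5,307.5),.068))
c=[plane(n,N(*p),.066)[:2] for p in((305,228),(372,268),(368,345),(305,386),(238,347),(238,264))]
m=np.mean(c,0);print("hex c",m,[np.round((np.degrees(np.arctan2(*(q-m)[::-1]))%60,np.hypot(*(q-m))),4) for q in c])
print("dash",np.degrees(np.arctan2(*(plane(n,N(273,253),.07)-plane(n,N(290,277),.07))[1::-1])))
print("key top",plane(k,K(333,252),.173))
hsv=cv2.cvtColor(k["image"],cv2.COLOR_RGB2HSV); m=((hsv[...,2]>190)&(hsv[...,1]>100)&((hsv[...,0]<12)|(hsv[...,0]>170))).astype(np.uint8)
cs=max(cv2.findContours(m,0,1)[0],key=cv2.contourArea)
P=np.array([plane(k,p[0],.173)[:2] for p in cs])*1000; r=cv2.minAreaRect(P.astype(np.float32)); print("rect mm",r)
s=[plane(k,K(248,122),.03),plane(k,K(412,115),.03)];print("sock corners",s)
def tri(a,ua,b,ub):
    Pm=lambda d:cam(d)[2]@np.c_[cam(d)[0],cam(d)[1]]
    X=cv2.triangulatePoints(Pm(a),Pm(b),np.array(ua,float),np.array(ub,float)).ravel(); return X[:3]/X[3]
print("decoy",tri(S,(371,243),D,(368,153)),"key",tri(S,(431,242),D,(349,131)))
a=cv2.resize(W["image"][20:190,80:260,::-1],None,fx=3,fy=3,interpolation=2)
cv2.imwrite("pics/w0c.png",a)
E
```

```text
mouth [0.46835938 0.06713061 0.14      ] nut [0.46835212 0.06592102 0.068     ]
hex c [0.4683223 0.0660098] [array([2.95024e+01, 1.62000e-02]), array([2.89197e+01, 1.67000e-02]), array([3.0157e+01, 1.6100e-02]), array([3.05105e+01, 1.68000e-02]), array([3.00336e+01, 1.68000e-02]), array([2.80781e+01, 1.69000e-02])]
dash 126.46874991591719
key top [ 0.49798985 -0.22409165  0.173     ]
rect mm ((414.6323547363281, -120.72149658203125), (28.700931549072266, 29.070999145507812), 29.281957626342773)
sock corners [array([ 0.47473879, -0.2259705 ,  0.03      ]), array([ 0.52183006, -0.22391539,  0.03      ])]
decoy [ 0.41170803 -0.1211252   0.13676958] key [ 0.49750373 -0.22738355  0.15124362]
```

View pics/w0c.png

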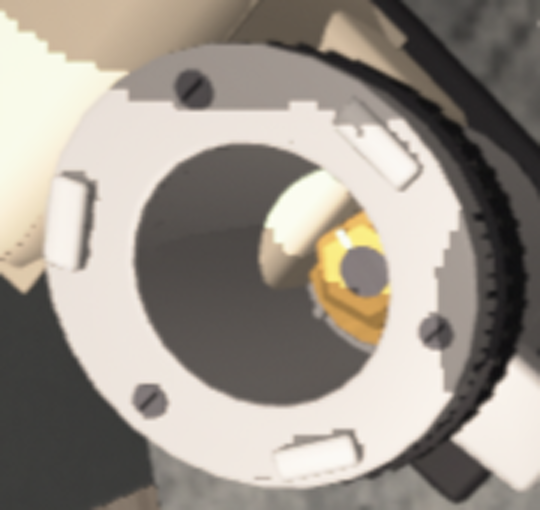

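The cream bulge is the housing skin showing at the bottom of the bore, and the bore is specified as clear, so I'll go ahead under force watch. I refine the key pose from its own contour and then grasp.

```bash
python3 - <<'E'
from h import *
k=np.load("pics/k1.npz"); K=lambda x,y:(240+x/4,131+y/4)
hsv=cv2.cvtColor(k["image"],cv2.COLOR_RGB2HSV); m=((hsv[...,2]>190)&(hsv[...,1]>80)&((hsv[...,0]<12)|(hsv[...,0]>170))).astype(np.uint8)
m[:,:285]=0;m[:,360:]=0
cs=max(cv2.findContours(m,0,1)[0],key=cv2.contourArea)
P=np.array([plane(k,p[0],.173)[:2] for p in cs])*1000; r=cv2.minAreaRect(P.astype(np.float32)); print("rect",r)
pts=np.array([plane(k,K(*p),.008)[:2] for p in((153,125),(473,120),(225,255),(190,40),(445,30),(165,190))])
A=np.c_[2*pts,np.ones(len(pts))];s=np.linalg.lstsq(A,(pts**2).sum(1),rcond=None)[0];print("coaster",s[:2],np.sqrt(s[2]+s[:2]@s[:2]))
yaw=np.radians((r[2]+15)%90-15); 
if yaw<.6: yaw+=np.pi/2   # near 60deg
print("yaw",np.degrees(yaw))
if abs(np.degrees(yaw)-60)>6: raise SystemExit
xy=[.498,-.2245]
ctrl.move_ptp([*xy,.24],quat(yaw)); ctrl.move_linear([*xy,.127],vel=.12)
print(ctrl.read_ft_force()); ctrl.grip(.0,90)
print(ctrl.read_gripper_width(),ctrl.read_finger_force(),ctrl.read_ft_force(),ctrl.read_torque())
ctrl.move_linear([*xy,.29],vel=.15)
print(ctrl.read_ft_force(),ctrl.read_time(),ctrl.read_gripper_width(),ctrl.read_tcp_pos())
np.save("yaw.npy",yaw)
d=shot("scene","g1");e=shot("wrist","g1w")
cv2.imwrite("pics/g1.png",np.hstack([cv2.resize(d["image"][100:320,300:500,::-1],(400,440)),cv2.resize(e["image"][:,170:470,::-1],(330,440))]))
E
```

```text
rect ((497.6892395019531, -222.78224182128906), (30.12804412841797, 29.87697410583496), 63.1092529296875)
coaster [ 0.49406309 -0.23356481] 0.048698656440319954
yaw 63.10925292968751
[0.02095979 0.04467414 0.56319274]
0.031056843708935907 89.68348145484924 [-0.57521242 -0.58840308  1.71674418] [-0.05153584  0.0080204  -0.00369708]
[ 0.64439257  0.02371546 -3.42033485] 5.5667 0.030957597668511326 [ 0.49743452 -0.22407637  0.28853224]
```

View pics/g1.png

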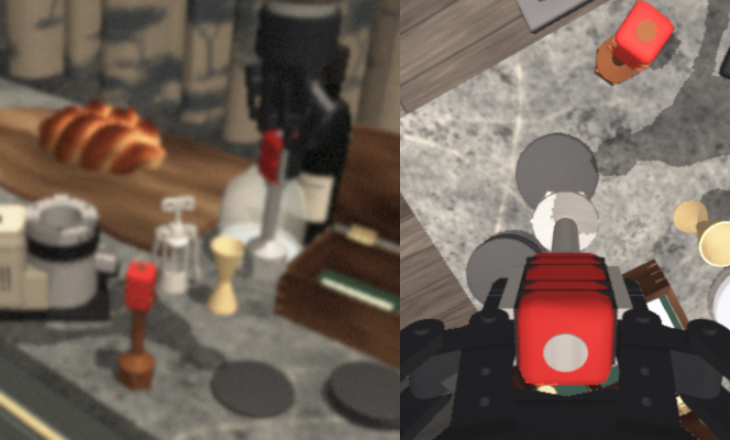

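The key is held upright by the handle, with its dot at about wrist (320,320), and its coaster is now empty at (.494,−.2336). Now I insert it stepwise, watching the force.

```bash
python3 - <<'E'
from h import *
e=np.load("pics/g1w.npz"); p=plane(e,(320,320),.2885+.046); t=ctrl.read_tcp_pos(); yaw=float(np.load("yaw.npy"))
ux=np.array([np.cos(yaw+np.pi/2),np.sin(yaw+np.pi/2)]);off=(p-t)[:2]
print("offset x,y tool",off@ux, off@[np.cos(yaw),np.sin(yaw)])
ox=float(np.clip(off@ux,-.004,.004)); np.save("ox.npy",ox)
g=np.radians(89.5); c=np.array([.4683,.0664]); ux=np.array([np.cos(g+np.pi/2),np.sin(g+np.pi/2)]); xy=c-ox*ux
ctrl.move_ptp([*xy,.31],quat(g)); ctrl.pause(.2)
f0=np.array(ctrl.read_ft_force()); print("f0",f0,"tcp",ctrl.read_tcp_pos(),ctrl.read_qpos())
ctrl.move_linear([*xy,.205],vel=.12)
z=.205
while z>.158:
    z-=.003; ctrl.move_linear([*xy,z],vel=.06); f=np.array(ctrl.read_ft_force())-f0
    print(round(z,4),np.round(f,1),np.round(ctrl.read_tcp_pos()[2],4))
    if np.linalg.norm(f)>8: break
print(ctrl.read_time(),ctrl.read_torque())
E
```

```text
offset x,y tool 0.0007498175112457018 0.000792238098151534
f0 [-0.13262032 -0.36606596 -2.3926064 ] tcp [0.4693411  0.06537405 0.30980131] [-1.17285343e-01 -1.52941004e-01  1.75518190e+00 -1.78069243e-04
  1.53972533e+00 -1.67735021e+00]
0.202 [-0.3 -0.1 -0.5] 0.2023
0.199 [-0.1  0.5 -1. ] 0.1988
0.196 [-0.1 -0.  -1.7] 0.1957
0.193 [ 0.1  0.6 -0.6] 0.1927
0.19 [-0.1  0.8 -0.6] 0.1897
0.187 [ 0.8  0.7 -0.7] 0.1869
0.184 [-1.   0.4 -1.5] 0.1835
0.181 [-1.1 -0.4 -0.7] 0.1806
0.178 [-0.6 -1.3 -2.4] 0.1777
0.175 [-0.4 -2.3 -2.9] 0.1747
0.172 [-1.5 -1.7  4.3] 0.1728
0.169 [-4.8 -1.5 17.9] 0.1723
11.0167 [-0.59980245  1.2624216  -0.08062659]
```

The contact came at handle z ≈ 0.1935, so the mouth is at about 0.053, the flange level, and the key is home. Now I turn it clockwise, lowering at 2 mm/rad.

```bash
cat >> h.py <<'E'
def turn(c,ox,g,z,total,step,tmax=1.0):
    done=0; T0=ctrl.read_torque()[2]
    while done<total-1e-6:
        s=min(step,total-done); g-=s; done+=s; z-=.002*s
        ux=np.array([-np.sin(g),np.cos(g)])
        ctrl.move_ptp([*(c-ox*ux),z],quat(g)); ctrl.pause(.05)
        T=ctrl.read_torque()[2]-T0; f=np.array(ctrl.read_ft_force())
        print("g",round(np.degrees(g),1),"z",round(z,4),"T",round(T,3),"F",np.round(f,1),"t",ctrl.read_time())
        if abs(T)>tmax: print("TIGHT"); break
    return g,z
E
python3 - <<'E'
from h import *
ox=float(np.load("ox.npy")); g=np.radians(89.5); c=np.array([.4683,.0664]); ux=np.array([-np.sin(g),np.cos(g)])
ctrl.move_linear([*(c-ox*ux),.1728],vel=.06); print(ctrl.read_ft_force(),ctrl.read_torque())
g,z=turn(c,ox,g,.1728,1.35,.27)
np.save("st.npy",[g,z])
print(ctrl.read_gripper_width(),ctrl.read_tcp_pos())
e=shot("wrist","t1"); cv2.imwrite("pics/t1.png",cv2.resize(e["image"][:,:,::-1],(640,400)))
E
```

```text
[-0.68401729 -1.45558526  2.37634823] [-0.45325601 -0.0903131  -0.00252582]
g 74.0 z 0.1723 T 0.002 F [-0.4 -3.9  1.8] t 11.6833
g 58.6 z 0.1717 T -0.01 F [-0.9 -4.7  1.6] t 12.1
g 43.1 z 0.1712 T -0.017 F [-0.5 -4.7  2.3] t 12.5167
g 27.6 z 0.1706 T -0.025 F [ 0.4 -5.6  2.1] t 12.9333
g 12.2 z 0.1701 T 0.019 F [-0.5 -5.5  3.3] t 13.35
0.031071182554524263 [0.46852565 0.06524707 0.17027809]
```

View pics/t1.png

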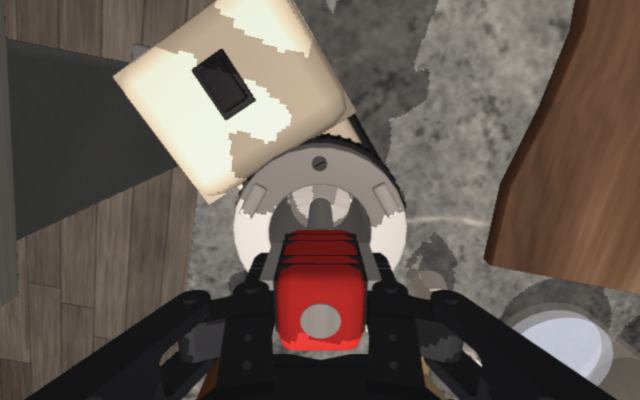

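The key is still upright in the throat. The near-constant Fz while I lowered 2.7 mm shows the nut sinking as it turns. Now I regrip on the other faces and turn to the stop.

```bash
python3 - <<'E'
from h import *
g,z=np.load("st.npy"); c=np.array([.4683,.0664])
ctrl.grip(.075); ctrl.pause(.2); print("open",ctrl.read_gripper_width(),ctrl.read_ft_force(),ctrl.read_torque())
# stay clear of the handle while swinging round
g+=np.pi/2; ctrl.move_ptp([*c,z],quat(g)); ctrl.pause(.1); print("free T",ctrl.read_torque(),ctrl.read_ft_force())
ctrl.grip(0,90); print("w",ctrl.read_gripper_width(),ctrl.read_finger_force(),ctrl.read_ft_force(),ctrl.read_torque())
g,z=turn(c,0.,g,z,.6,.2,.5); g,z=turn(c,0.,g,z,1.1,.1,.5)
np.save("st.npy",[g,z]); print(ctrl.read_gripper_width(),ctrl.read_eef_rot(),ctrl.read_qpos())
E
```

```text
open 0.07541348147924282 [ 0.15980343 -0.11603127  0.19589125] [ 0.0066236  -0.03198059  0.00993289]
free T [ 0.06914664  0.00587381 -0.05926984] [ 0.19539222 -0.04630027  0.09139681]
w 0.031046777380288784 88.7940788269043 [-0.2308722  -1.24001926  1.7128294 ] [-0.33301929  0.04997043  0.0360445 ]
g 90.7 z 0.1697 T -0.088 F [-0.5 -2.4  2.3] t 16.425
g 79.2 z 0.1693 T -0.036 F [-0.5 -3.4  3.9] t 16.7833
g 67.8 z 0.1689 T -0.067 F [ 0.  -4.5  3. ] t 17.1417
g 62.0 z 0.1687 T 0.008 F [ 0.3 -4.8  3.1] t 17.4417
g 56.3 z 0.1685 T -0.044 F [ 0.7 -4.6  4.3] t 17.7417
g 50.6 z 0.1683 T -0.002 F [ 0.5 -4.3  4.7] t 18.0417
g 44.9 z 0.1681 T -0.032 F [ 0.5 -6.2  4. ] t 18.3417
g 39.1 z 0.1679 T 0.015 F [ 1.1 -5.4  3.8] t 18.6417
g 33.4 z 0.1677 T 0.899 F [ 0.4 -5.3  4.7] t 18.9417
TIGHT
0.03153089047743476 [ 6.81584539e-04  4.71253406e-01  8.81997543e-01 -3.11958335e-04] [-1.15276421e-01 -5.08201677e-02  1.94402770e+00 -1.13938646e-03
  1.24734587e+00 -7.04288190e-01]
```

Torque jumped to 0.9 N m, so the nut is against its stop after about 2.5 rad of key travel. Now I back off within the play, lift out, photograph the nut on the way, and set the key on its coaster.

```bash
python3 - <<'E'
from h import *
g,z=np.load("st.npy"); c=np.array([.4683,.0664]); g+=.14
ctrl.move_ptp([*c,z+.0005],quat(g)); ctrl.pause(.1); print("backed",ctrl.read_torque(),ctrl.read_ft_force())
for zz in (.18,.20,.315):
    ctrl.move_linear([*c,zz],vel=.08 if zz<.21 else .15); print(zz,ctrl.read_ft_force())
ctrl.move_ptp([.468,-.012,.315],quat(0)); ctrl.pause(.15); shot("wrist","n2")
k=[.494,-.2336]; y=np.radians(60)
ctrl.move_ptp([*k,.25],quat(y)); ctrl.pause(.15); f0=np.array(ctrl.read_ft_force()); print(f0)
ctrl.move_linear([*k,.133],vel=.12); zz=.133
while zz>.121:
    zz-=.001; ctrl.move_linear([*k,zz],vel=.03); f=np.array(ctrl.read_ft_force())-f0
    if f[2]>4: break
print("placed",zz,f,ctrl.read_tcp_pos(),ctrl.read_torque()); 
ctrl.grip(.075); ctrl.pause(.2); ctrl.move_linear([*k,.26],vel=.12)
ctrl.move_ptp([.50,-.18,.33],quat(0)); ctrl.pause(.2)
a=np.load("pics/n2.npz");b=shot("scene","f1");w=shot("wrist","f1w"); u=proj(a,[.468,.066,.1])[0]; x,yy=int(u[0]),int(u[1])
print("nutpix",u,ctrl.read_time())
A=cv2.resize(a["image"][max(yy-55,0):max(yy-55,0)+110,x-55:x+55,::-1],(400,400),interpolation=2)
B=cv2.resize(b["image"][190:330,270:410+60,::-1],(400,280)); C=cv2.resize(w["image"][:,:,::-1],(400,250))
cv2.imwrite("pics/f1.png",np.hstack([A,np.vstack([B,C])[:400] if 0 else cv2.resize(np.vstack([B,C]),(302,400))]))
E
```

```text
backed [-1.42699799 -0.3416255   0.18353582] [ 1.14443963 -5.65055273  4.07647908]
0.18 [ 2.13429449 -2.92559696 -5.91732892]
0.2 [-0.02602721 -0.88582624 -3.27479088]
0.315 [ 0.46129139 -0.03434061 -2.52007589]
[-0.45101614 -0.19566544 -3.44879329]
placed 0.127 [ 0.39797925 -0.08035179  5.14688643] [ 0.49425902 -0.23375998  0.12762426] [0.22847597 0.24223313 0.0137557 ]
nutpix [321.05503522  97.3998033 ] 29.0833
```

View pics/f1.png

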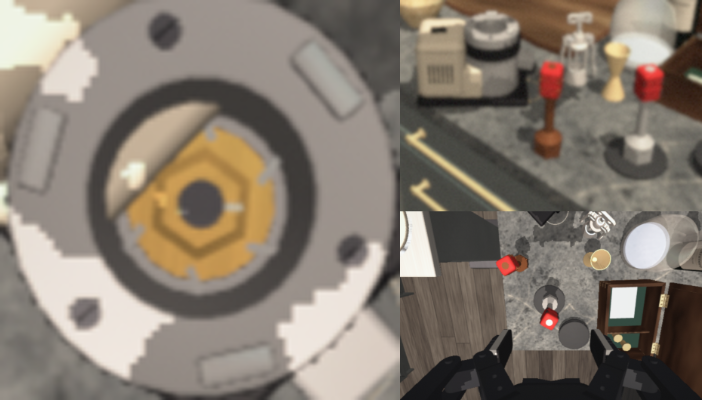

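The last picture shows the nut dash at about −6° (crop 232,207). That is about 2.2 rad clockwise from where it started, consistent with the hard stop. The key stands upright on its coaster (crop 640,150) with the gripper clear, and the other things are undisturbed.

```bash
python3 -c "
from workcell import ctrl
print(ctrl.read_time(),ctrl.read_ft_force()); print(ctrl.close_job())"
```

```text
29.0833 [ 0.63101409 -0.52926246 -0.12495397]
the job is handed in; nothing more can be done
None
```

I handed the job in at about 29 s: the nut turned clockwise until torque jumped to 0.9 N m at its stop, with one regrip on the other faces part-way, and the key is back upright on its coaster with the other things untouched.

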